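# Present a test canister's code plate to the scanner

### The job

The test canister stands in the shallow nest on the leak tester's sloping deck with its code plate turned away from the scanner. Turn the canister in its nest, without lifting it out, until the code plate faces the scanner block, then let go of it. Leave the tray, cup and handset where they are and do not press hard on the scanner or the valve pillar.

Things in the scene. Friction and masses are not known exactly. Their poses are not given: they have to be found in the camera images.
- tester: Fixed aluminium leak tester. Its deck (160 x 340 mm) leans 28 degrees down towards the robot; a 145 mm high housing behind. Origin: nest floor centre, on the deck, 100 mm above the bench. z: deck normal = canister axis, 28 degrees from vertical; x: up the slope, away from the robot; y: along the deck, left. Nest: dark ring about the origin, inner diameter 59, outer 69, 12 mm high.
- canister: Closed aluminium cylinder, 56 mm diameter, 90 tall, 0.3 kg, heavy foot, loose in the nest, leaning with the deck. Origin: centre of underside; z: axis, to the lid. Code plate (bar-code label in black frame, 26 mm wide, 3 proud, 17 to 51 above the underside) on its +x side; a raised black strip on the lid (26 x 12 x 4), centre to rim, points the same way. Side is bare above 51 mm: grip there.
- scanner: Scanner: grey rectangular block with black top, 56 (x) x 40 (y) x 56 mm tall, fixed on the deck 110 mm to the left or right of the nest's centre (it varies), a glass window in both side faces, so one always looks at the nest. Origin: centre of underside, axes as the tester's. The round pillar on the nest's other side is not the scanner.
- scanner_eye (a point): Centre of the scanner block at window height, 31 mm above the deck along its normal.
- valve: Round dark steel valve pillar, 40 mm diameter, 58 mm tall, with a brass stub, fixed on the deck on the other side of the nest from the scanner, 110 mm from its centre; a bystander. Origin: centre of its underside.
- tray: Bystander: red tray with pockets, 220 x 200 x 50 mm, loose on the bench to the left. Origin: centre of its underside.
- cup: Bystander: empty open aluminium cup, 72 mm diameter, 75 mm tall, loose on the bench to the right. Origin: centre of its underside.
- phone: Bystander: flat black handset, 145 x 70 x 9 mm, lying on the bench to the right. Origin: centre of its underside.

How it is judged:
At the end, for the whole second after the job is handed in: The code plate points at the scanner's centre within 10 degrees; the canister is still seated in its nest (within 6 mm of the nest floor's centre, underside within 4 mm of the floor, upright to the deck within 5 degrees), let go and at rest (x of scanner_eye in the frame of canister above 0.08 m and y of scanner_eye in the frame of canister between -0.02 and 0.02 m and z of canister in the frame of tester between -0.004 and 0.004 m and angle between the z axis of canister and the z axis of tester, either way round below 0.1 rad and distance between canister and tester below 0.006 m and linear speed of canister below 0.02 m/s and angular speed of canister below 0.1 rad/s and contact force between the fingers and canister below 0.1 N); the robot touches nothing.
It fails at once if the canister is lifted out of its nest (raised more than 12 mm off the nest floor) (z of canister in the frame of tester above 0.012 m).
It fails at once if a bystander (tray, cup or handset) is moved by more than 20 mm (distance of any of tray, cup, phone from where it was at the start of the episode above 0.02 m).
It fails at once if the arm or gripper presses on the scanner or the valve pillar with more than 20 N (contact force between any of the arm, the fingers and scanner above 20 N or contact force between any of the arm, the fingers and valve above 20 N).
It also fails if it takes over 40 s, if anything falls off the work surface, if the arm or the gripper's body presses on something with over 40 N, if the wrist force passes 120 N, or if a joint passes its speed limit or range.

### The arm

A 7-joint arm with a two-finger parallel gripper is mounted at the origin on the work surface. World frame = base frame: x ahead of the robot, y to its left, z up, the work surface at z = 0. Lengths are in m, angles in rad, forces in N, time in s.
With the tool pointing down it reaches from about 0.425 to 0.925 m from the base axis. Payload 6.8 kg.
Tool frame: the origin (TCP) lies midway between the tips of the shut fingers; the grasp point (between the pads) lies 19 mm behind it (bot.hold_point_z is the distance from the TCP to the grasp point, in m); z points along the fingers, y is the line along which they close (so a half turn about z gives the same grasp; the last joint's range is limited). The gripper opens to 85 mm and grips with 20 to 120 N. Pads are 22 mm wide; open, the fingers measure 114 mm over their backs; the gripper's body (76 mm by 85 mm) begins 54 mm behind the grasp point. The pads swing forward as they close: fully open they stand 13 mm farther back than shut.
Start: joints at [1.17, 0.477, 0.022, 1.555, -0.011, 1.109, -0.083], TCP at [0.195, -0.646, 0.231] pointing down, gripper open.
Joint ranges: [-2.96, 2.96], [-0.34, 2.1], [-1.41, 1.46], [0.24, 2.44], [-1.37, 4.51], [0.17, 1.92], [-2.96, 2.96]. Speed limits (rad/s): [2.39, 2.39, 3.14, 3.14, 3.14, 3.14, 3.14].

### API

Orientations are given as a unit quaternion [w, x, y, z].
In Python, from station import bot gives the robot as it stands. The module is installed in compiled form; this text tells all that it offers.
- The arm moves only by the tool step_arm, never from a script. Its argument "increments" is a list that holds one entry, the list of rows, each a list of 7 numbers: the opening, from -1 (shut) to 1 (fully open), then the shift along the tool's x, y, z in mm, then the turn, a rotation vector about the tool's x, y, z in degrees. In form: [[[grip, x, y, z, ax, ay, az], ...]]. A call has 1 to 10 rows; each row is the pose to reach, as a shift and turn from the pose commanded when the call began, along the tool's axes at that moment; what a row does not reach only later rows make up. A row lasts 1/12 s, in which the tool goes at most 41.7 mm and 7.16 degrees, less where a joint would pass 70% of its speed; a pose out of reach is approached as far as the arm can. A call with a gripper value outside its range is refused whole. The fingers move at their own pace and stop on an object; "force" is the grip in N (left out, the last holds). Time passes only in rows, so rows that repeat a pose let the fingers close. It gives the time, the measured TCP pose, the force, the opening and the grip force at its end, in the units of the state.
- bot.get_obs(): the state, without advancing time (a new reading comes with each control period).
- bot.read_camera(name): name is "side" or "top" or "wrist"; returns a dict with "image" (480x640x3 uint8, red, green, blue), "camera_matrix" (3x3 intrinsics, pixels), "R" (3x3) and "t" (3): a world point X has camera coordinates R X + t. Camera axes: x right, y down, z forward; pixel columns grow to the right and rows downward; lengths in m; the calibration is good to about 2 mm. A picture is of the moment at which its call begins. There is no depth.
- bot.hand_in(): hands the job in; it is judged then, once.
The state is a dict: "t": time; "q": joint angles; "joint_vel": joint speeds; "joint_torque": joint torques, N m; "eef_pos": TCP position; "tool_rot": TCP orientation; "contact_force": force on the tool from outside, world axes, zero at the start; "torque": the same for the moment, N m; "gripper_width": opening from 0.0 (shut) to 1.0 (fully open); "grasp_force": force on a finger pad.
Only numpy, scipy, OpenCV 4.12 (cv2) and the standard library are available. Lean on these libraries where they do the work, as an engineer would, in place of code of your own. Each camera call takes 0.05 s, during which the arm holds its last target. There are 200 camera calls.

## Working session

There is one attempt and no reset: what is moved stays moved. The work goes in short steps, Python scripts to look and compute and a tool call to move; the robot and the scene stay as the last step left them, time stands still between calls to the robot, and variables do not carry over. Pictures are saved under pics/ and viewed, at most 10 in all, crops included, and the job is handed in when it is done.

Besides the shell and the picture viewer there is one more tool, called after "Request:" as name(argument=value, ...) on one line, values as JSON. step_arm: Moves the arm, as the interface text tells. Its arguments: {"type":"object","properties":{"increments":{"type":"array"},"force":{"type":"number"}},"required":["increments"]}

```bash
mkdir -p pics; python3 - <<'E'
from station import bot
import cv2,pickle,numpy as np
d={}
for n in("side","top"):
    c=bot.read_camera(n);d[n]=c
    cv2.imwrite(f"pics/{n}0.png",c["image"][:,:,::-1])
    print(n,c["camera_matrix"].tolist(),(-c["R"].T@c["t"]).round(3),c["R"].round(3).tolist())
pickle.dump(d,open("cams.pkl","wb"))
o=bot.get_obs();print(o["eef_pos"],o["tool_rot"],o["t"],bot.hold_point_z)
E
```

```text
side [[456.99033771430624, 0.0, 321.9202529236979], [0.0, 456.99033771430624, 242.63719127868114], [0.0, 0.0, 1.0]] [0.171 0.663 0.959] [[-0.895, -0.447, 0.009], [-0.351, 0.689, -0.634], [0.277, -0.571, -0.773]]
top [[522.5610499642008, 0.0, 319.96916096982216], [0.0, 522.5610499642008, 238.9468351058245], [0.0, 0.0, 1.0]] [0.142 0.043 1.674] [[-0.006, -1.0, 0.003], [-0.981, 0.005, -0.195], [0.195, -0.004, -0.981]]
[ 0.19466394 -0.64574848  0.23041425] [-8.29828055e-04  9.89301106e-01  1.45885579e-01 -1.78551313e-04] 0.1 0.0187
```

View pics/side0.png

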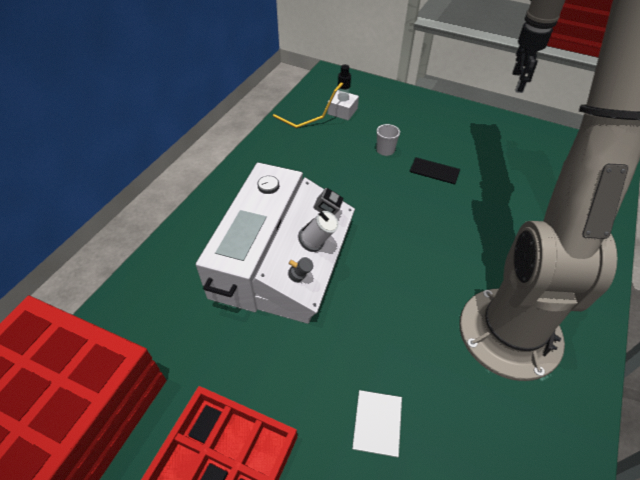

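View pics/top0.png

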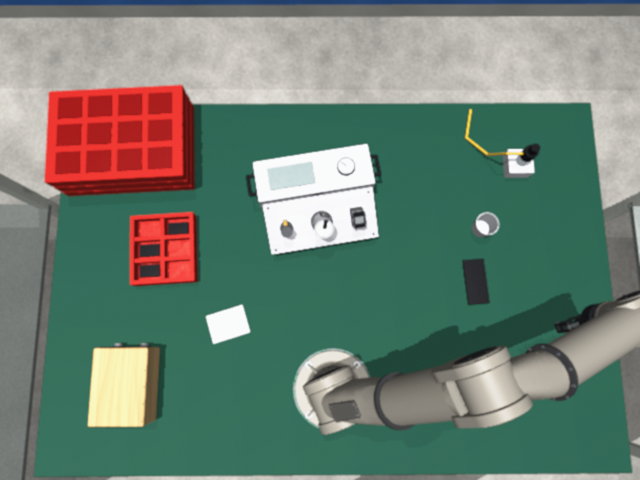

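Side: tester around (280,240), canister (320,230), scanner (330,200) to the right (-y), valve (303,268) to the left. Top: canister (324,225), scanner (359,217), valve (287,228). I'll zoom in on both.

```bash
python3 - <<'E'
import cv2,pickle,numpy as np
d=pickle.load(open("cams.pkl","rb"))
a=d["side"]["image"][170:330,230:370];b=d["top"]["image"][140:260,240:390]
a=cv2.resize(a,(400,457),interpolation=cv2.INTER_CUBIC);b=cv2.resize(b,None,fx=457/150*.87,fy=457/150*.87,interpolation=cv2.INTER_CUBIC)
o=np.zeros((457,800,3),np.uint8);o[:,:400]=a;o[:b.shape[0],400:400+b.shape[1]]=b
print(457/150*.87,400/140)
cv2.imwrite("pics/z0.png",o[:,:,::-1])
E
```

```text
2.6506000000000003 2.857142857142857
```

View pics/z0.png

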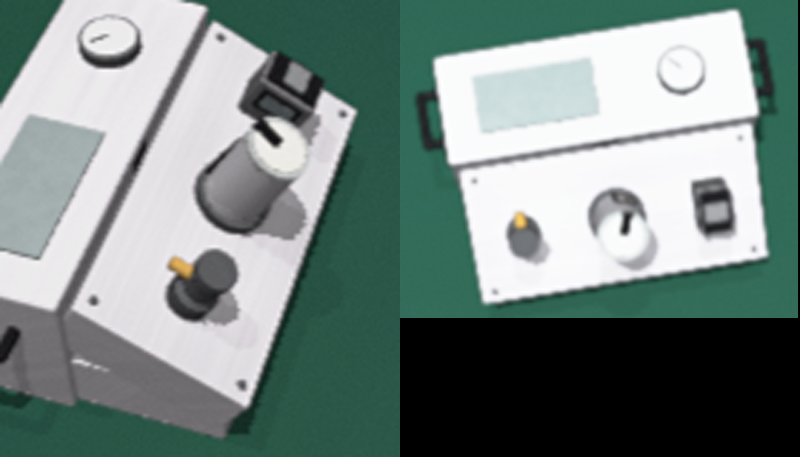

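The strip on the lid points up the slope, slightly right; scanner is on the right. I'll triangulate the screws, lid centre and strip.

```bash
cat > h.py <<'E'
import numpy as np,pickle,cv2
from scipy.spatial.transform import Rotation as Ro
def ray(c,p):
    v=c["R"].T@np.linalg.solve(c["camera_matrix"],[p[0],p[1],1.]);return -c["R"].T@c["t"],v/np.linalg.norm(v)
def tri(rs):
    A=[np.eye(3)-np.outer(v,v) for _,v in rs];b=[a@o for a,(o,v) in zip(A,rs)]
    X=np.linalg.solve(sum(A),sum(b));return X,[np.linalg.norm(a@(X-o)) for a,(o,v) in zip(A,rs)]
def plane(r,p0,n): o,v=r;return o+v*((p0-o)@n)/(v@n)
E
python3 - <<'E'
from h import *
d=pickle.load(open("cams.pkl","rb"));s,t=d["side"],d["top"]
S=lambda u,v:ray(s,(230+(u+.5)/2.85714-.5,170+(v+.5)/2.85714-.5))
T=lambda u,v:ray(t,(240+(u-400+.5)/2.6506-.5,140+(v+.5)/2.6506-.5))
P={}
for k,a,b in [("UR",(220,37),(740,138)),("DR",(343,113),(752,247)),("UL",(94,300),(475,181)),("DL",(242,385),(495,291)),
  ("lid",(277,149),(622,238)),("valve",(214,272),(524,242))]:
    P[k],r=tri([S(*a),T(*b)]);print(k,P[k].round(4),np.round(r,4))
yv=P["UL"]-P["UR"]+P["DL"]-P["DR"];yaw=np.arctan2(-yv[0],yv[1]);print("yaw",np.degrees(yaw))
xv=P["UL"]+P["UR"]-P["DL"]-P["DR"];print("slope",np.degrees(np.arctan2(xv[2],np.hypot(*xv[:2]))))
R=Ro.from_euler("ZY",[yaw,-np.radians(28)]).as_matrix();n=R[:,2];print(R.round(3))
C=sum(P[k] for k in("UR","DR","UL","DL"))/4;O=P["lid"]-.09*n
print("screwC",C.round(4),"nest from lid",O.round(4),"screwC in tester",(R.T@(C-O)).round(4))
# lid white mask centroids, cast on lid plane with z0 nest = .1
for nm,F,pts in(("side",S,[(277,149),(252,122),(283,143)]),("top",T,[(622,238),(628,211),(624,235)])):
    q=[R.T@(plane(F(*p),O+.094*n,n)-O) for p in pts];print(nm,np.round(q,4).tolist())
    e=q[1]-q[2];print("strip angle",np.degrees(np.arctan2(e[1],e[0])))
E
```

```text
UR [ 0.5935 -0.1099  0.1339] [0.0007 0.0007]
DR [ 0.4757 -0.127   0.0743] [0.0024 0.0024]
UL [0.5434 0.195  0.1339] [0.0011 0.0011]
DL [0.4259 0.176  0.0693] [0.002 0.002]
lid [0.4673 0.0279 0.1802] [0.0005 0.0005]
valve [0.4688 0.1376 0.1468] [0.0012 0.0012]
yaw 9.334172697574987
slope 27.562642753022246
[[ 0.871 -0.162 -0.463]
 [ 0.143  0.987 -0.076]
 [ 0.469  0.     0.883]]
screwC [0.5096 0.0335 0.1029] nest from lid [0.509  0.0347 0.1007] screwC in tester [ 0.0014 -0.0013  0.0017]
side [[0.0015, 0.0036, 0.094], [0.029, -0.0069, 0.094], [-0.0012, -0.0051, 0.094]]
strip angle -3.2773789778376305
top [[0.0006, 0.0002, 0.094], [0.0299, -0.0108, 0.094], [0.0037, -0.0025, 0.094]]
strip angle -17.546276524795257
```

```bash
cat >> h.py <<'E'
O=np.array([.5092,.0342,.1006]);RT=Ro.from_euler("ZY",[np.radians(9.33),-np.radians(28)]).as_matrix()
def tool(h,phi,off=(0,0)):
    "TCP h above deck, tool y at phi deg from tester x"
    B=np.c_[RT[:,1],RT[:,0],-RT[:,2]]
    return O+RT@[off[0],off[1],h],RT@Ro.from_euler("z",phi,degrees=True).as_matrix()@RT.T@B
def inc(o,p,R):
    w,x,y,z=o["tool_rot"];M=Ro.from_quat([x,y,z,w]).as_matrix()
    return (M.T@(p-o["eef_pos"])*1000).round(1),np.degrees(Ro.from_matrix(M.T@R).as_rotvec()).round(2)
E
python3 - <<'E'
from h import *
from station import bot
o=bot.get_obs();p,R=tool(.17,40);print(p,inc(o,np.array([.43,-.36,.34]),R),inc(o,p,R))
E
```

```text
[0.43044565 0.02126113 0.25070109] (array([ 307.8, -205.8, -109.3]), array([ -31.77,   12.25, -119.69])) (array([ 418.3, -570.6,  -19.4]), array([ -31.77,   12.25, -119.69]))
```

Request:
step_arm(increments=[[[1, 100, -60, -80, -6, 2, -24], [1, 150, -100, -105, -9, 3, -36], [1, 200, -130, -109, -11, 4, -43], [1, 250, -165, -109, -13, 5, -50], [1, 300, -200, -109, -15, 6, -57], [1, 308, -206, -109, -17, 6.5, -64], [1, 308, -206, -109, -18, 7, -68], [1, 308, -206, -109, -18, 7, -68]]])

```text
t: 0.77
eef_pos: [0.3954, -0.4021, 0.3305]
tool_rot: [0.114, 0.799, 0.587, 0.064]
contact_force: [0.1, -0.8, 0.6]
gripper_width: 1.002
grasp_force: 0.0
```

```bash
python3 - <<'E'
from h import *
from station import bot
o=bot.get_obs();p,R=tool(.17,40);print(o["t"],o["eef_pos"],o["q"],inc(o,p,R))
E
```

```text
0.7667 [ 0.39541056 -0.40205692  0.33045019] [ 1.0098747   0.10110519 -0.30255107  1.86262238 -0.05467506  0.93142156
  0.43590962] (array([ 416.3, -108.9,   40.2]), array([-17.15,   6.58, -64.18]))
```

Request:
step_arm(increments=[[[1, 40, -10, 4, -1.8, 0.7, -6.5], [1, 80, -20, 8, -3.6, 1.4, -13], [1, 120, -31, 12, -5.4, 2.1, -20], [1, 160, -42, 16, -7.2, 2.8, -26], [1, 200, -52, 20, -9, 3.5, -33], [1, 240, -63, 24, -10.5, 4, -39], [1, 280, -73, 27, -12, 4.6, -46], [1, 320, -84, 31, -14, 5.3, -52], [1, 360, -94, 35, -16, 6, -59], [1, 400, -105, 39, -17, 6.6, -64]]])

```text
t: 1.6
eef_pos: [0.4294, 0.0039, 0.253]
tool_rot: [0.209, 0.339, 0.909, 0.119]
contact_force: [1.3, 0.0, 0.9]
gripper_width: 1.002
grasp_force: 0.0
```

```bash
python3 - <<'E'
from h import *
from station import bot
o=bot.get_obs();p,R=tool(.17,40);print(o["t"],o["eef_pos"],o["q"],inc(o,p,R))
E
```

```text
1.6 [0.42942523 0.00393151 0.25301885] [ 0.64050626 -0.19285061 -0.66842409  2.36344569 -0.383954    0.47098997
  1.11105294] (array([11.6, 12.6,  3.8]), array([-0.15, -0.  , -0.24]))
```

Request:
step_arm(increments=[[[1, 11.5, 12.5, 4, 0, 0, 0], [1, 11.5, 12.5, 4, 0, 0, 0], [1, 11.5, 12.5, 4, 0, 0, 0], [1, 11.5, 12.5, 4, 0, 0, 0]]])

```text
t: 1.93
eef_pos: [0.4316, 0.0188, 0.2512]
tool_rot: [0.209, 0.342, 0.908, 0.119]
contact_force: [-0.1, 0.2, 0.8]
gripper_width: 0.998
grasp_force: 0.0
```

```bash
python3 - <<'E'
from h import *
from station import bot
o=bot.get_obs();p,R=tool(.17,40);print(o["t"],o["eef_pos"],o["q"],inc(o,p,R))
c=bot.read_camera("wrist");pickle.dump(c,open("w1.pkl","wb"));im=c["image"][:,:,::-1].copy()
for k,X in(("lid",(0,0,.09)),("x",(.028,0,.09)),("scan",(0,-.11,.056)),("nest",(0,0,0))):
    q=c["R"]@(O+RT@np.array(X))+c["t"];u=c["camera_matrix"]@q/q[2];print(k,u[:2].round(1))
    cv2.circle(im,(int(u[0]),int(u[1])),2,(0,0,255),-1)
cv2.imwrite("pics/w1.png",im)
E
```

```text
1.9333 [0.4315934  0.01882259 0.25121978] [ 0.65119304 -0.18959534 -0.72450128  2.36061318 -0.35373546  0.45867319
  1.03560062] (array([2.6, 1. , 0.1]), array([-0.22,  0.01, -0.6 ]))
lid [327.3 248.1]
x [359.9 273.5]
scan [240.4 333.3]
nest [326.8 214.4]
```

View pics/w1.png

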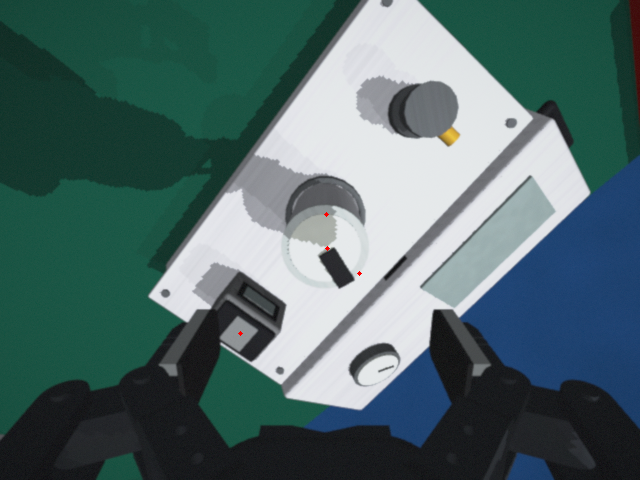

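Lid centre at about (325,247), strip from (326,252) to (345,282), scanner top at (240,333). All match the predictions within 1–2 px. Next I measure the strip angle exactly.

```bash
cat >> h.py <<'E'
def strip(c):
    im=c["image"];f=lambda X:(lambda q:(c["camera_matrix"]@q/q[2])[:2])(c["R"]@(O+RT@np.array(X))+c["t"])
    m=np.zeros(im.shape[:2],np.uint8);cv2.fillPoly(m,[np.array([f((.026*np.cos(a),.026*np.sin(a),.092)) for a in np.linspace(0,6.28,40)]).astype(int)],255)
    k=((im.max(2)<80)&(m>0)).astype(np.uint8);_,l,st,ce=cv2.connectedComponentsWithStats(k);i=1+st[1:,4].argmax()
    P=np.array([(RT.T@(plane(ray(c,(u,v)),O+.094*RT[:,2],RT[:,2])-O))[:2] for v,u in zip(*np.where(l==i))])
    mu=P.mean(0);w,V=np.linalg.eigh(np.cov((P-mu).T));e=V[:,1]*np.sign(V[:,1]@mu)
    return mu*1000,np.degrees(np.arctan2(e[1],e[0])),np.degrees(np.arctan2(mu[1],mu[0])),len(P),np.sqrt(w*12)*1000
E
python3 - <<'E'
from h import *
from station import bot
print(strip(pickle.load(open("w1.pkl","rb"))))
o=bot.get_obs();p,R=tool(.051,38);print(inc(o,p,R))
E
```

```text
(array([11.4538938 , -5.33967624]), np.float64(-19.15663576304846), np.float64(-24.99440283821584), 609, array([11.20157924, 24.44554228]))
(array([  2.9,   1.6, 119.2]), array([-0.22,  0.04,  1.34]))
```

Request:
step_arm(increments=[[[1, 3, 1.5, 20, 0, 0, 0], [1, 3, 1.5, 40, 0, 0, 0], [1, 3, 1.5, 60, 0, 0, 0], [1, 3, 1.5, 80, 0, 0, 0], [1, 3, 1.5, 100, 0, 0, 0], [1, 3, 1.5, 118, 0, 0, 0], [1, 3, 1.5, 118, 0, 0, 0], [1, 3, 1.5, 118, 0, 0, 0]]])

```text
t: 2.65
eef_pos: [0.4851, 0.0307, 0.1444]
tool_rot: [0.208, 0.343, 0.908, 0.119]
contact_force: [-0.5, -0.2, 0.5]
gripper_width: 0.998
grasp_force: 0.0
```

```bash
python3 - <<'E'
from h import *
from station import bot
o=bot.get_obs();p,R=tool(.052,38);print(o["t"],o["q"],inc(o,p,R))
E
```

```text
2.65 [ 0.43291661  0.17305558 -0.67564383  2.39045062  0.79692068  0.18382704
 -0.11529593] (array([-0.9,  0.4, -1.9]), array([-0.31, -0.11,  1.36]))
```

Request:
step_arm(increments=[[[-0.2, -0.5, 0.5, -1, 0, 0, 0], [-0.2, -0.5, 0.5, -1, 0, 0, 0], [-0.4, -0.5, 0.5, -1, 0, 0, 0], [-0.6, -0.5, 0.5, -1, 0, 0, 0], [-0.6, -0.5, 0.5, -1, 0, 0, 0], [-0.6, -0.5, 0.5, -1, 0, 0, 0], [-0.6, -0.5, 0.5, -1, 0, 0, 0], [-0.6, -0.5, 0.5, -1, 0, 0, 0]]], force=25)

```text
t: 3.32
eef_pos: [0.4848, 0.0304, 0.1479]
tool_rot: [0.209, 0.342, 0.908, 0.118]
contact_force: [-5.0, -2.8, 6.4]
gripper_width: 0.655
grasp_force: 27.8
```

```bash
python3 - <<'E'
from h import *
from station import bot
o=bot.get_obs();p,R=tool(.052,38);print(o["t"],o["q"],o["contact_force"],inc(o,p,R))
E
```

```text
3.3167 [ 0.4507249   0.16587217 -0.69352297  2.38893747  0.77289345  0.18897508
 -0.09132807] [-5.04787989 -2.80411376  6.39037419] (array([ 0.1, -0.5,  1.3]), array([-0.27,  0.07,  1.4 ]))
```

Request:
step_arm(increments=[[[-0.6, 0, 0, 0, 0, 0, 3], [-0.6, 0, 0, 0, 0, 0, 6], [-0.6, 0, 0, 0, 0, 0, 10], [-0.6, 0, 0, 0, 0, 0, 14], [-0.6, 0, 0, 0, 0, 0, 18], [-0.6, 0, 0, 0, 0, 0, 22], [-0.6, 0, 0, 0, 0, 0, 26], [-0.6, 0, 0, 0, 0, 0, 30], [-0.6, 0, 0, 0, 0, 0, 30]]])

```text
t: 4.07
eef_pos: [0.4844, 0.0309, 0.1477]
tool_rot: [0.171, 0.567, 0.788, 0.169]
contact_force: [-7.9, -2.9, 6.3]
gripper_width: 0.648
grasp_force: 27.9
```

```bash
python3 - <<'E'
from h import *
from station import bot
o=bot.get_obs();p,R=tool(.052,-33);print(o["t"],o["q"],o["contact_force"],inc(o,p,R))
E
```

```text
4.0667 [ 0.39321232  0.15746412 -0.63356219  2.39254324  0.72813985  0.17934544
 -0.57809071] [-7.86402386 -2.91405091  6.29314002] (array([-0.7, -0.1,  1.3]), array([-0.16,  0.24, 42.27]))
```

Request:
step_arm(increments=[[[-0.6, 0, 0, 0, 0, 0, 4], [-0.6, 0, 0, 0, 0, 0, 9], [-0.6, 0, 0, 0, 0, 0, 14], [-0.6, 0, 0, 0, 0, 0, 19], [-0.6, 0, 0, 0, 0, 0, 24], [-0.6, 0, 0, 0, 0, 0, 29], [-0.6, 0, 0, 0, 0, 0, 34], [-0.6, 0, 0, 0, 0, 0, 39], [-0.6, 0, 0, 0, 0, 0, 41], [-0.6, 0, 0, 0, 0, 0, 41]]])

```text
t: 4.9
eef_pos: [0.4847, 0.0305, 0.1478]
tool_rot: [0.101, 0.807, 0.54, 0.218]
contact_force: [-5.4, -2.5, 5.6]
gripper_width: 0.646
grasp_force: 27.6
```

```bash
python3 - <<'E'
from h import *
from station import bot
o=bot.get_obs();p,R=tool(.052,-31.4);print(o["t"],o["q"],o["contact_force"],inc(o,p,R))
c=bot.read_camera("wrist");print(strip(c))
cv2.imwrite("pics/w2.png",c["image"][:,:,::-1])
E
```

```text
4.9 [ 0.36010332  0.15310755 -0.59774765  2.3938557   0.70163181  0.17437754
 -1.26794454] [-5.44315553 -2.47071944  5.61071336] (array([-0.4, -0. ,  1.3]), array([-0.05,  0.29, -0.27]))
(array([ -0.79351435, -11.91062211]), np.float64(-89.72933600359639), np.float64(-93.81155034251371), 2091, array([12.9879936 , 23.30740047]))
```

View pics/w2.png

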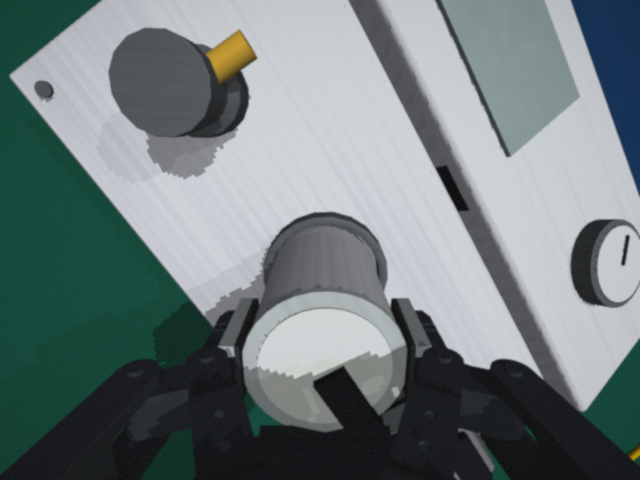

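The canister is still in its ring, with the strip from (330,378) towards (365,430), measured at -89.7°. That points at the scanner. Releasing and backing off along the axis.

Request:
step_arm(increments=[[[0.4, 0, 0, 0, 0, 0, 0], [0.6, 0, 0, 0, 0, 0, 0], [1, 0, 0, 0, 0, 0, 0], [1, 0, 0, 0, 0, 0, 0], [1, 0, 0, 0, 0, 0, 0], [1, 0, 0, 0, 0, 0, 0], [1, 0, 0, 0, 0, 0, 0], [1, 0, 0, 0, 0, 0, 0]]])

```text
t: 5.62
eef_pos: [0.4851, 0.0315, 0.1478]
tool_rot: [0.101, 0.806, 0.541, 0.218]
contact_force: [-0.6, -0.2, -0.2]
gripper_width: 0.997
grasp_force: 0.0
```

Request:
step_arm(increments=[[[1, 0, 0, -10, 0, 0, 0], [1, 0, 0, -25, 0, 0, 0], [1, 0, 0, -45, 0, 0, 0], [1, 0, 0, -65, 0, 0, 0], [1, 0, 0, -85, 0, 0, 0], [1, 0, 0, -105, 0, 0, 0], [1, 0, 0, -115, 0, 0, 0], [1, 0, 0, -115, 0, 0, 0], [1, 0, 0, -115, 0, 0, 0]]])

```text
t: 6.37
eef_pos: [0.4324, 0.0225, 0.2504]
tool_rot: [0.103, 0.806, 0.541, 0.219]
contact_force: [-0.4, 0.6, -0.3]
gripper_width: 1.002
grasp_force: 0.0
```

```bash
python3 - <<'E'
from h import *
from station import bot
o=bot.get_obs();p,R=tool(.17,-31.4);print(o["t"],o["q"],np.abs(o["joint_vel"]).max(),o["contact_force"],inc(o,p,R))
c=bot.read_camera("wrist");print(strip(c))
cv2.imwrite("pics/w3.png",c["image"][:,:,::-1])
E
```

```text
6.3667 [ 0.75081449 -0.19705634 -0.81757112  2.35809976 -0.39684988  0.45658626
 -0.16476063] 0.049685507980596746 [-0.35539586  0.56200083 -0.28207028] (array([-1.7, -1. , -1.3]), array([ 0.13,  0.25, -0.13]))
(array([ -2.8458576, -13.0346755]), np.float64(-89.65499876987755), np.float64(-102.31610694259157), 570, array([11.37764228, 22.63777959]))
```

View pics/w3.png

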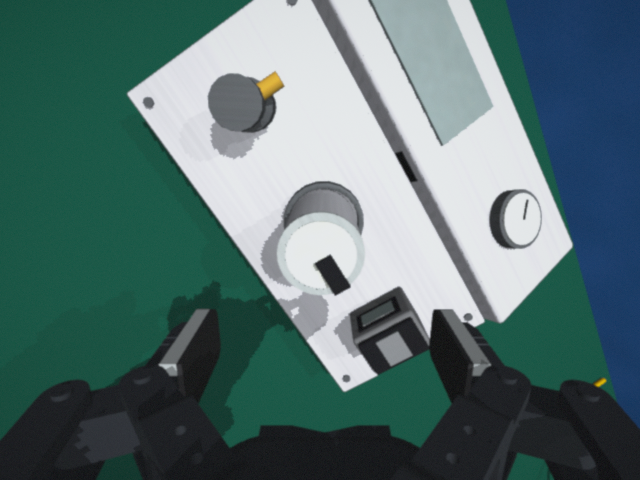

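The ring, canister and scanner are all in place. The strip at (321,262)→(341,291) points at the scanner top (395,347), the measured angle is -89.7°, and the gripper is clear.

```bash
python3 -c "
from station import bot
print(bot.hand_in())"
```

```text
the job is handed in; nothing more can be done
None
```

I turned the canister about 70° in its nest so the code plate faces the scanner, measured within about 1° of the scanner direction. I then released it, backed the gripper clear and handed the job in; the hand-in returned no verdict.

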